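# Bed the inlay medallions in the granite slab

## Task

Three of the inlay medallions standing proud of the granite slab need bedding: with closed fingertips press them down lightly, first the brass one, then the black one, then the red one, each just until its face is flush with the stone and not sunk below it. Leave the blue medallion standing proud as it is, do not pinch, pull up or lift anything, and leave the lid, tin, brush, jar and tape roll where they are.

Things in the scene. Friction and masses are not known exactly. Their poses are not given: they have to be found in the camera images.
- slab: Speckled grey-beige granite slab, 280 (its x) x 360 (its y) x 40 mm thick, lying fixed on the bench (it cannot slide); origin at the centre of its underside. Four round blind recesses, 48 mm wide, lie at x = +-60, y = +-100 mm in its frame, one medallion in each; which medallion is in which recess changes from run to run.
- slab_top (a point): Centre of the slab's upper face, 40 mm above its underside: the height at which a medallion is flush.
- brass_top (a point): Centre of the flat upper face of the gold-coloured brass medallion with a black ring on its face: a round disc 46 mm across in a recess of the slab. z up; the point moves with the disc.
- brass (a joint): How far the brass medallion has been pushed down, in m: 0 = face 8 mm proud of the stone, 0.008 = face flush with the stone, larger = sunk below it (recess bottom at 0.016), negative = pulled up. Starts between -0.002 and 0.002. It slides stiffly, straight up or down: 3 to 4 N of push moves it, it has no spring and stays where it is left.
- black_top (a point): Centre of the flat upper face of the black medallion with a white cross on its face: a round disc 46 mm across in a recess of the slab. z up; the point moves with the disc.
- black (a joint): How far the black medallion has been pushed down, in m: 0 = face 8 mm proud of the stone, 0.008 = face flush with the stone, larger = sunk below it (recess bottom at 0.016), negative = pulled up. Starts between -0.002 and 0.002. It slides stiffly, straight up or down: 3 to 4 N of push moves it, it has no spring and stays where it is left.
- red_top (a point): Centre of the flat upper face of the red medallion with a white diamond on its face: a round disc 46 mm across in a recess of the slab. z up; the point moves with the disc.
- red (a joint): How far the red medallion has been pushed down, in m: 0 = face 8 mm proud of the stone, 0.008 = face flush with the stone, larger = sunk below it (recess bottom at 0.016), negative = pulled up. Starts between -0.002 and 0.002. It slides stiffly, straight up or down: 3 to 4 N of push moves it, it has no spring and stays where it is left.
- blue_top (a point): Centre of the flat upper face of the blue medallion with four white dots on its face: a round disc 46 mm across in a recess of the slab. z up; the point moves with the disc.
- blue (a joint): How far the blue medallion has been pushed down, in m: 0 = face 8 mm proud of the stone, 0.008 = face flush with the stone, larger = sunk below it (recess bottom at 0.016), negative = pulled up. Starts between -0.002 and 0.002. It slides stiffly, straight up or down: 3 to 4 N of push moves it, it has no spring and stays where it is left.
- lid: Bystander, loose: white plastic paint-jar lid, disc 60 mm across, 10 mm high, lying on the slab between the medallions. Origin at its underside.
- tin: Bystander, loose: small dark paint tin, 44 mm across, 50 mm high, standing on the slab near its robot-side edge. Origin at its underside.
- brush: Bystander, loose: thin wooden paint brush 175 mm long, 9 mm wide, 8 mm high, lying on the slab along its far edge. Origin at its underside. Its long axis is x, handle towards -x.
- tape: Bystander, loose: roll of yellow tape, 100 mm across, 25 mm high, lying on the bench right of the slab (-y). Origin at its underside.
- jar: Bystander, loose: amber glass jar, 64 mm across, 85 mm high, standing on the bench left of the slab. Origin at its underside.

How it is judged:
By the outcome, as a careful person would: the job done as asked, in the order asked, and still so for the second after the job is handed in, with the robot touching nothing.
It also fails if it takes over 56 s, if anything falls off the work surface, if the arm or the gripper's body presses on something with over 40 N, if the wrist force passes 120 N, or if a joint passes its speed limit or range.

## Robot

A 6-joint arm with a two-finger parallel gripper is mounted at the origin on the work surface. World frame = base frame: x ahead of the robot, y to its left, z up, the work surface at z = 0. Lengths are in m, angles in degrees, forces in N, time in s.
With the tool pointing down it reaches from about 0.35 to 0.95 m from the base axis. Payload 17.4 kg.
Tool frame: the origin (TCP) lies between the finger pads; the fingertips stand 8 mm ahead of it and the grasp point (between the pads) lies 11 mm behind it; z points along the fingers, y is the line along which they close (so a half turn about z gives the same grasp; the last joint's range is limited). The gripper opens to 93 mm and grips with 3 to 60 N. Pads are 15 mm wide; open, the fingers measure 128 mm over their backs; the gripper's body (75 mm by 188 mm) begins 65 mm behind the grasp point.
Start: joints at [-69.66, 6.646, 82.598, -0, 90.757, -2.166], TCP at [0.258, -0.624, 0.227] pointing down, gripper open.
Joint ranges: [-162.19, 162.19], [-47.58, 125.68], [4.15, 143.07], [-65.23, 245.23], [0.69, 171.88], [-170.13, 170.13]. Speed limits (degrees/s): [108.29, 108.29, 127.2, 180, 180, 180].

## Interface

Orientations are given as a 3x3 rotation matrix whose columns are the frame's x, y, z axes.
In Python, from bench import * gives the robot as it stands. The module is installed in compiled form; this text tells all that it offers.
- The arm moves only by the tool jog_arm, never from a script. Its argument "series" is a list of rows, each an object with "jaw": the closure, from 0 (fully open) to 1 (shut); "translation": the shift along the tool's x, y, z as a fraction of full scale, a list of three; "delta_rot": the turn, a rotation vector about the tool's x, y, z as a fraction of full scale, a list of three. A call has 1 to 10 rows; each row is the pose to reach, as a shift and turn from the pose commanded when the call began, along the tool's axes at that moment; what a row does not reach only later rows make up. Full scale, the value 1, is 50 cm for a shift and 90 degrees for a turn. A row lasts 1/8 s, in which the tool goes at most 62.5 mm and 10.7 degrees, less where a joint would pass 70% of its speed; a pose out of reach is approached as far as the arm can. A call with a number of a shift or a turn outside -1 to 1 is refused whole. A call with a gripper value outside its range is refused whole. The fingers move at their own pace and stop on an object; "grip_force" is the grip in N (left out, the last holds). Time passes only in rows, so rows that repeat a pose let the fingers close. It gives the time, the measured TCP pose, the force, the opening and the grip force at its end, in the units of the state.
- observe(): the state, without advancing time (a new reading comes with each control period).
- capture(name): name is "side" or "top" or "wrist"; returns (picture, depth): 384x512x3 uint8, red, green, blue; 384x512 float32, m along the optical axis (not along the pixel's ray), 0 where there is no reading.
- camera_model(name): a dict with "fx", "fy", "cx", "cy" (pixels), "R" (3x3) and "t" (3): a world point X has camera coordinates R X + t. Camera axes: x right, y down, z forward; pixel columns grow to the right and rows downward; lengths in m; the calibration is good to about 2 mm. The wrist camera is an equidistant fisheye: a pixel r from the principal point sees the ray r / f radians off the axis. A picture is of the moment at which its call begins: read the wrist's pose just before it. camera_model takes no time and is no camera call; for the wrist camera it gives the pose at the moment of the call.
- finish_job(): hands the job in; it is judged then, once.
The state is a dict: "t": time; "q": joint angles; "dq": joint speeds; "tau": joint torques, N m; "eef_pos": TCP position; "tool_rot": TCP orientation; "wrist_force": force on the tool from outside, world axes, zero at the start; "wrist_torque": the same for the moment, N m; "opening": finger opening in m; "gripper_force": force on a finger pad.
Only numpy, scipy, OpenCV 4.12 (cv2) and the standard library are available. Lean on these libraries where they do the work, as an engineer would, in place of code of your own. Each camera call takes 0.05 s, during which the arm holds its last target. There are 200 camera calls.

## Working session

There is one attempt and no reset: what is moved stays moved. The work goes in short steps, Python scripts to look and compute and a tool call to move; the robot and the scene stay as the last step left them, time stands still between calls to the robot, and variables do not carry over. Pictures are saved under pics/ and viewed, at most 10 in all, crops included, and the job is handed in when it is done.

Besides the shell and the picture viewer there is one more tool, called after ">>>" by a JSON object that holds its "name" and its "arguments". jog_arm: Moves the arm, as the interface text tells. Its arguments: {"type":"object","properties":{"series":{"type":"array","items":{"type":"object","properties":{"jaw":{"type":"number"},"translation":{"type":"array","items":{"type":"number","minimum":-1,"maximum":1}},"delta_rot":{"type":"array","items":{"type":"number","minimum":-1,"maximum":1}}}}},"grip_force":{"type":"number"}},"required":["series"]}

```bash
mkdir -p pics
python3 - <<'E'
from bench import *
import cv2,numpy as np
s=observe();print(s)
for n in("top","side"):
    p,d=capture(n);np.savez(n,p=p,d=d);cv2.imwrite(f"pics/{n}0.png",p[:,:,::-1]);print(n,camera_model(n))
E
```

```text
{'t': 0.0, 'q': array([-6.96596728e+01,  6.67402277e+00,  8.26363324e+01,  2.07667222e-04,
        9.07551600e+01, -2.16515658e+00]), 'dq': array([-0.07851532, -0.06002265,  0.11591526,  0.00037975,  0.04791732,
        0.00678655]), 'tau': array([-7.47522245e-04, -7.21253085e+01, -6.22619319e+01,  7.79650477e-02,
        2.36613338e-02, -1.21812504e-04]), 'eef_pos': array([ 0.25830332, -0.62341286,  0.22590001]), 'tool_rot': array([[ 9.23842894e-01,  3.82771671e-01, -3.94061694e-04],
       [ 3.82771871e-01, -9.23842271e-01,  1.07341362e-03],
       [ 4.68214739e-05, -1.14250127e-03, -9.99999346e-01]]), 'wrist_force': array([-0.41785636, -0.32569545, -0.33627731]), 'wrist_torque': array([-0.01677677, -0.01612748, -0.00076211]), 'gripper_force': 0.0, 'opening': 0.09287289889384442}
top {'fx': 409.4856831534269, 'fy': 409.4856831534269, 'cx': 253.7362506855984, 'cy': 191.67082262699893, 'R': array([[-0.02151056, -0.99958043,  0.01939741],
       [-0.99617954,  0.01978678, -0.08505769],
       [ 0.08463819, -0.02115294, -0.9961872 ]]), 't': array([-0.00194856,  0.56733531,  1.05300472])}
side {'fx': 349.0023626833174, 'fy': 349.0023626833174, 'cx': 259.05802512566726, 'cy': 195.8843098590167, 'R': array([[-0.98356905, -0.18022786,  0.01048009],
       [-0.11265518,  0.56736679, -0.81572283],
       [ 0.14106992, -0.80350037, -0.57834802]]), 't': array([0.54988325, 0.09152986, 0.88039902])}
```

View pics/top0.png

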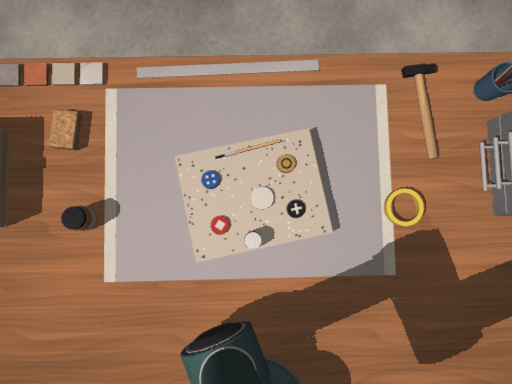

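View pics/side0.png

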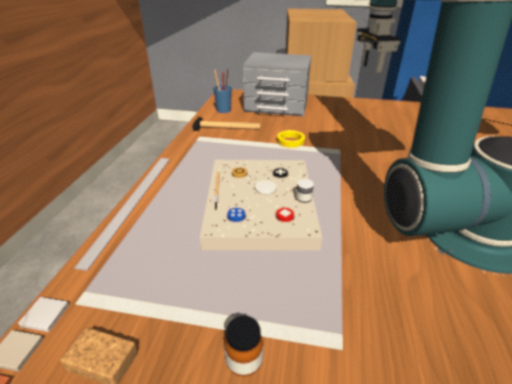

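The top view shows brass at (286,163), black at (296,208), red at (220,225) and blue at (211,180). The lid is at (262,198), the tin at (253,240), and the brush runs from (216,156) to (281,141). The side view agrees, with all four discs standing proud.

```bash
cat > h.py <<'E'
from bench import *
import cv2,numpy as np
def ray(n,uv,z):
    m=camera_model(n);c=-m["R"].T@m["t"]
    d=m["R"].T@np.array([(uv[0]-m["cx"])/m["fx"],(uv[1]-m["cy"])/m["fy"],1])
    return c+d*(z-c[2])/d[2]
def masks(p):
    h=cv2.cvtColor(p,cv2.COLOR_RGB2HSV).astype(int);H,S,V=h[...,0],h[...,1],h[...,2]
    return dict(brass=(H>12)&(H<28)&(S>120)&(V>80),black=(V<60),red=((H<6)|(H>172))&(S>150)&(V>80),blue=(H>100)&(H<125)&(S>140))
def find(p,win):
    o={}
    for k,(u,v,r) in win.items():
        m=masks(p)[k].astype(np.uint8);w=np.zeros_like(m);w[v-r:v+r,u-r:u+r]=1
        cs,_=cv2.findContours(m*w,cv2.RETR_EXTERNAL,cv2.CHAIN_APPROX_NONE)
        c=max(cs,key=cv2.contourArea);o[k]=(cv2.minEnclosingCircle(c),cv2.fitEllipse(c))
    return o
E
python3 - <<'E'
from h import *
T=np.load("top.npz");S=np.load("side.npz")
W={"top":dict(brass=(286,163,15),black=(296,208,15),red=(220,225,15),blue=(211,180,15)),"side":dict(brass=(240,172,13),black=(281,173,13),red=(286,215,14),blue=(236,215,14))}
P={}
for n,D in(("top",T),("side",S)):
    for k,(mc,e) in find(D["p"],W[n]).items():
        x=ray(n,e[0],.048);P[n,k]=x;print(n,k,np.round(e[0],1),np.round(e[1],1),x.round(4))
# slab fit from top
L=dict(brass=0,black=0,red=0,blue=0)
pts=np.array([P["top",k] for k in L]);print("centre",pts.mean(0))
print("brass-blue",np.linalg.norm(pts[0]-pts[3]),"brass-black",np.linalg.norm(pts[0]-pts[1]))
for uv in((262,198),(253,240)):print(ray("top",uv,.05).round(3))
E
```

```text
top brass [285.7 163.3] [16.6 16.9] [ 0.6372 -0.0976  0.048 ]
top black [295.8 208.4] [15.9 16.8] [ 0.5198 -0.1204  0.048 ]
top red [219.8 224.7] [16.7 16.9] [0.4824 0.0752 0.048 ]
top blue [210.4 179.2] [16.  16.4] [0.5997 0.0976 0.048 ]
side brass [239.1 172.1] [ 8.7 14.8] [ 0.6346 -0.0882  0.048 ]
side black [284.  174.5] [0. 1.] [ 0.505  -0.1005  0.048 ]
side red [284.7 214.3] [12.6 16. ] [0.4805 0.0826 0.048 ]
side blue [235.8 214.9] [10.  15.1] [0.5974 0.1079 0.048 ]
centre [ 0.55975674 -0.01127531  0.048     ]
brass-blue 0.19876233699526497 brass-black 0.11964955147166628
[ 0.548 -0.034  0.05 ]
[ 0.442 -0.009  0.05 ]
```

>>> {"name": "jog_arm", "arguments": {"series": [{"jaw":1,"translation":[1,-0.62,0]},{"jaw":1,"translation":[1,-0.62,0]},{"jaw":1,"translation":[1,-0.62,0]},{"jaw":1,"translation":[1,-0.62,0]},{"jaw":1,"translation":[1,-0.62,0]},{"jaw":1,"translation":[1,-0.62,0]},{"jaw":1,"translation":[1,-0.62,0]},{"jaw":1,"translation":[1,-0.62,0]},{"jaw":1,"translation":[1,-0.62,0]},{"jaw":1,"translation":[1,-0.62,0]}], "grip_force": 10}}

```text
invalid input at $.series[0]: expected keys jaw, translation, delta_rot
```

```bash
cat >> h.py <<'E'
T=dict(brass=(.6372,-.0976),black=(.5198,-.1204),red=(.4824,.0752))
def st(k,z=None):
    z0=[];
    s=observe();R=s["tool_rot"];p=s["eef_pos"]
    d=np.array([*T[k],p[2] if z is None else z])-p
    print("t",round(s["t"],2),"p",p.round(4),"F",s["wrist_force"].round(2),"open",round(s["opening"],4),"units",(R.T@d/.5).round(4),"z",R[:,2].round(4))
E
python3 - <<'E'
from h import *
st("brass",.13)
D=np.load("top.npz")["d"];m=camera_model("top")
def z(u,v,r=3):
    Z=[]
    for b in range(v-r,v+r+1):
        for a in range(u-r,u+r+1):
            w=D[b,a]
            if w>0: Z.append((m["R"].T@(np.array([(a-m["cx"])/m["fx"]*w,(b-m["cy"])/m["fy"]*w,w])-m["t"]))[2])
    return round(float(np.median(Z)),4)
print("slab",[z(*q) for q in((250,170),(230,205),(310,180),(280,225))],"mat",[z(*q) for q in((150,230),(250,110))],"discs",[z(*q) for q in((286,163),(296,208),(220,225),(211,180))])
p,d=capture("wrist");cv2.imwrite("pics/w1.png",p[:,:,::-1])
E
```

```text
t 0.1 p [ 0.2583 -0.6235  0.226 ] F [-0.57  0.22 -0.23] open 0.0926 units [ 1.1026 -0.6814  0.1927] z [-3.e-04  9.e-04 -1.e+00]
slab [0.0408, 0.0405, 0.0407, 0.0402] mat [0.0021, 0.0015] discs [0.0495, 0.0481, 0.0512, 0.0496]
```

View pics/w1.png

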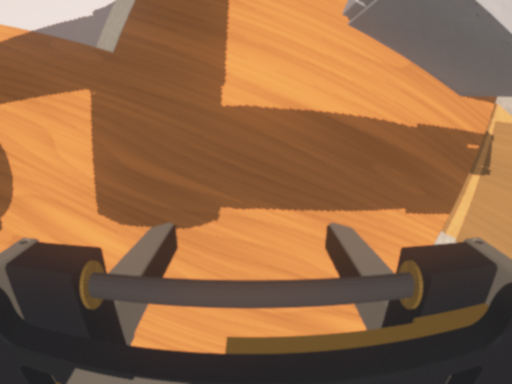

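The wrist picture shows only bench wood and the open fingers at (155,260) and (355,260). The move was refused because the `delta_rot` key was missing, so I'm resending it with that key.

>>> {"name": "jog_arm", "arguments": {"series": [{"jaw":1,"translation":[1,-0.62,0],"delta_rot":[0,0,0]},{"jaw":1,"translation":[1,-0.62,0],"delta_rot":[0,0,0]},{"jaw":1,"translation":[1,-0.62,0],"delta_rot":[0,0,0]},{"jaw":1,"translation":[1,-0.62,0],"delta_rot":[0,0,0]},{"jaw":1,"translation":[1,-0.62,0],"delta_rot":[0,0,0]},{"jaw":1,"translation":[1,-0.62,0],"delta_rot":[0,0,0]},{"jaw":1,"translation":[1,-0.62,0],"delta_rot":[0,0,0]},{"jaw":1,"translation":[1,-0.62,0],"delta_rot":[0,0,0]},{"jaw":1,"translation":[1,-0.62,0],"delta_rot":[0,0,0]},{"jaw":1,"translation":[1,-0.62,0],"delta_rot":[0,0,0]}], "grip_force": 10}}

```text
t: 1.4
eef_pos: [0.6029, -0.143, 0.2262]
tool_rot: [[0.923, 0.385, -0.0], [0.385, -0.923, 0.0], [-0.0, -0.001, -1.0]]
wrist_force: [-0.5, -0.8, -0.2]
opening: 0.0014
gripper_force: 0.0
```

```bash
python3 -c "
from h import *
st('brass',.12)"
```

```text
t 1.4 p [ 0.6029 -0.143   0.2262] F [-0.49 -0.8  -0.23] open 0.0014 units [ 0.0984 -0.0573  0.2125] z [-5.e-04  5.e-04 -1.e+00]
```

>>> {"name": "jog_arm", "arguments": {"series": [{"jaw":1,"translation":[-0.019,-0.082,0.1],"delta_rot":[0,0,0]},{"jaw":1,"translation":[-0.019,-0.082,0.2],"delta_rot":[0,0,0]},{"jaw":1,"translation":[-0.019,-0.082,0.28],"delta_rot":[0,0,0]},{"jaw":1,"translation":[-0.019,-0.082,0.33],"delta_rot":[0,0,0]},{"jaw":1,"translation":[-0.019,-0.082,0.344],"delta_rot":[0,0,0]},{"jaw":1,"translation":[-0.019,-0.082,0.344],"delta_rot":[0,0,0]},{"jaw":1,"translation":[-0.019,-0.082,0.344],"delta_rot":[0,0,0]}]}}

```text
t: 2.28
eef_pos: [0.5778, -0.1118, 0.056]
tool_rot: [[0.924, 0.383, 0.002], [0.383, -0.924, -0.0], [0.001, 0.001, -1.0]]
wrist_force: [-0.1, 0.2, 0.9]
opening: 0.0003
gripper_force: 0.0
```

Run:
```python
from h import *
st('brass');p,d=capture("wrist");cv2.imwrite("pics/w2.png",p[:,:,::-1]);st('brass')
p,d=capture("side");cv2.imwrite("pics/s2.png",cv2.resize(p[130:270,180:350],None,fx=4,fy=4)[:,:,::-1])
```

```text
t 2.27 p [ 0.5778 -0.1118  0.056 ] F [-0.13  0.19  0.94] open 0.0003 units [0.1207 0.0193 0.0002] z [ 1.6e-03 -4.0e-04 -1.0e+00]
t 2.33 p [ 0.5777 -0.1117  0.0559] F [ 0.12  0.47 -0.79] open 0.0009 units [0.1207 0.0194 0.0002] z [ 1.6e-03 -4.0e-04 -1.0e+00]
```

View pics/w2.png

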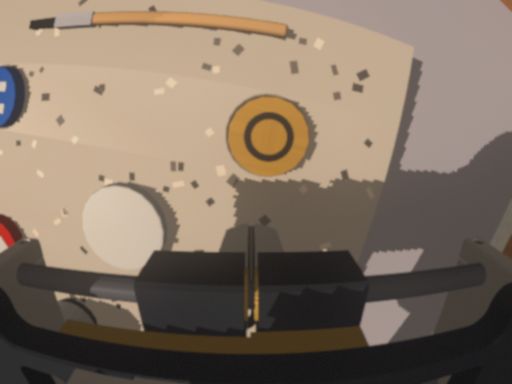

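View pics/s2.png

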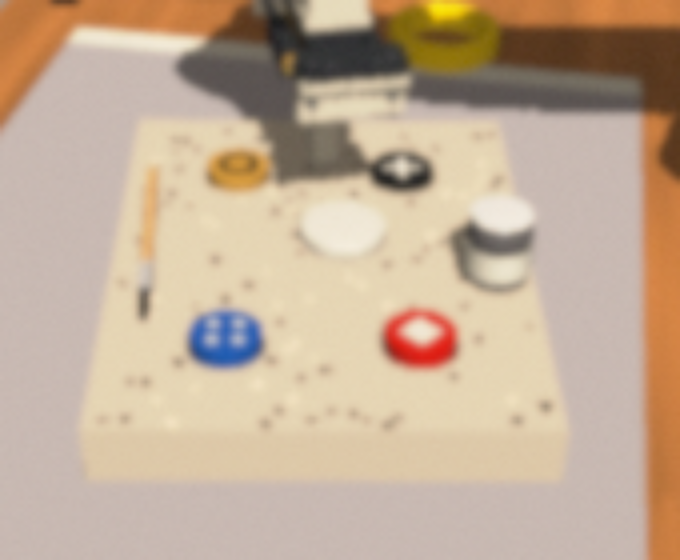

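The wrist view shows the closed fingers over bare stone at about (250,300), clear of brass (268,135) and the lid (122,227). The side crop shows the same. Next I'll touch the stone lightly to get the height reference.

>>> {"name": "jog_arm", "arguments": {"series": [{"jaw":1,"translation":[0,0,0.006],"delta_rot":[0,0,0]},{"jaw":1,"translation":[0,0,0.011],"delta_rot":[0,0,0]},{"jaw":1,"translation":[0,0,0.012],"delta_rot":[0,0,0]},{"jaw":1,"translation":[0,0,0.012],"delta_rot":[0,0,0]},{"jaw":1,"translation":[0,0,0.012],"delta_rot":[0,0,0]}]}}

```text
t: 3.0
eef_pos: [0.5772, -0.1116, 0.0487]
tool_rot: [[0.924, 0.383, 0.0], [0.383, -0.924, -0.0], [0.0, 0.0, -1.0]]
wrist_force: [-0.0, 1.4, 0.2]
opening: 0.0005
gripper_force: 0.0
```

>>> {"name": "jog_arm", "arguments": {"series": [{"jaw":1,"translation":[0,0,0.001],"delta_rot":[0,0,0]},{"jaw":1,"translation":[0,0,0.001],"delta_rot":[0,0,0]},{"jaw":1,"translation":[0,0,0.001],"delta_rot":[0,0,0]}]}}

```text
t: 3.38
eef_pos: [0.5772, -0.1116, 0.0483]
tool_rot: [[0.924, 0.383, 0.0], [0.383, -0.924, -0.0], [0.0, 0.0, -1.0]]
wrist_force: [0.2, -0.2, 2.3]
opening: 0.0004
gripper_force: 1.0
```

>>> {"name": "jog_arm", "arguments": {"series": [{"jaw":1,"translation":[0,0,0.001],"delta_rot":[0,0,0]},{"jaw":1,"translation":[0,0,0.001],"delta_rot":[0,0,0]},{"jaw":1,"translation":[0,0,0.001],"delta_rot":[0,0,0]}]}}

```text
t: 3.75
eef_pos: [0.5773, -0.1116, 0.0483]
tool_rot: [[0.924, 0.383, 0.0], [0.383, -0.924, -0.0], [0.0, 0.0, -1.0]]
wrist_force: [-4.2, -0.7, 7.2]
opening: 0.0003
gripper_force: 3.9
```

Contact came at a measured z of 0.0483, which I'll use as flush. Next is the brass medallion.

>>> {"name": "jog_arm", "arguments": {"series": [{"jaw":1,"translation":[0,0,-0.02],"delta_rot":[0,0,0]},{"jaw":1,"translation":[0,0,-0.05],"delta_rot":[0,0,0]},{"jaw":1,"translation":[0.06,0.01,-0.05],"delta_rot":[0,0,0]},{"jaw":1,"translation":[0.121,0.02,-0.05],"delta_rot":[0,0,0]},{"jaw":1,"translation":[0.121,0.02,-0.05],"delta_rot":[0,0,0]},{"jaw":1,"translation":[0.121,0.02,-0.05],"delta_rot":[0,0,0]}]}}

```text
t: 4.5
eef_pos: [0.6365, -0.0977, 0.073]
tool_rot: [[0.924, 0.383, -0.0], [0.383, -0.924, -0.0], [-0.0, -0.0, -1.0]]
wrist_force: [-0.1, 0.2, -0.1]
opening: 0.0007
gripper_force: 0.0
```

Run:
```python
from h import *
st('brass',.0483);p,d=capture("side");cv2.imwrite("pics/s3.png",cv2.resize(p[130:270,180:350],None,fx=4,fy=4)[:,:,::-1])
```

```text
t 4.5 p [ 0.6365 -0.0977  0.073 ] F [-0.13  0.22 -0.13] open 0.0007 units [0.0014 0.0003 0.0493] z [-2.e-04 -1.e-04 -1.e+00]
```

View pics/s3.png

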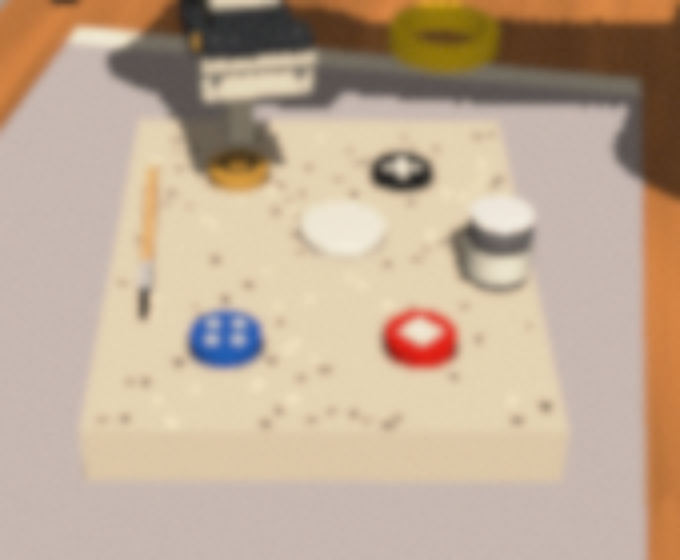

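The fingers hang directly above brass at (238,165) in the crop, so I'm pressing down in gentle steps.

>>> {"name": "jog_arm", "arguments": {"series": [{"jaw":1,"translation":[0.001,0,0.015],"delta_rot":[0,0,0]},{"jaw":1,"translation":[0.001,0,0.022],"delta_rot":[0,0,0]},{"jaw":1,"translation":[0.001,0,0.026],"delta_rot":[0,0,0]},{"jaw":1,"translation":[0.001,0,0.03],"delta_rot":[0,0,0]},{"jaw":1,"translation":[0.001,0,0.034],"delta_rot":[0,0,0]},{"jaw":1,"translation":[0.001,0,0.038],"delta_rot":[0,0,0]},{"jaw":1,"translation":[0.001,0,0.042],"delta_rot":[0,0,0]},{"jaw":1,"translation":[0.001,0,0.046],"delta_rot":[0,0,0]},{"jaw":1,"translation":[0.001,0,0.046],"delta_rot":[0,0,0]},{"jaw":1,"translation":[0.001,0,0.046],"delta_rot":[0,0,0]}]}}

```text
t: 5.8
eef_pos: [0.6373, -0.0974, 0.0494]
tool_rot: [[0.924, 0.383, -0.0], [0.383, -0.924, 0.0], [-0.0, -0.0, -1.0]]
wrist_force: [-0.1, 0.2, 0.4]
opening: 0.0005
gripper_force: 0.0
```

```bash
python3 -c "
from h import *
st('brass',.0483)"
```

```text
t 5.8 p [ 0.6373 -0.0974  0.0494] F [-0.14  0.16  0.41] open 0.0005 units [-0.0003  0.0003  0.0022] z [-2.e-04  1.e-04 -1.e+00]
```

>>> {"name": "jog_arm", "arguments": {"series": [{"jaw":1,"translation":[0,0,0.001],"delta_rot":[0,0,0]},{"jaw":1,"translation":[0,0,0.002],"delta_rot":[0,0,0]},{"jaw":1,"translation":[0,0,0.002],"delta_rot":[0,0,0]},{"jaw":1,"translation":[0,0,0.002],"delta_rot":[0,0,0]}]}}

```text
t: 6.3
eef_pos: [0.6374, -0.0974, 0.0487]
tool_rot: [[0.924, 0.383, 0.0], [0.383, -0.924, 0.0], [0.0, 0.0, -1.0]]
wrist_force: [-2.4, 0.3, 2.6]
opening: 0.0004
gripper_force: 1.5
```

```bash
python3 -c "
from h import *
st('brass',.0483)
for i in range(1):
    p,d=capture('wrist')
cv2.imwrite('pics/w3.png',p[:,:,::-1]);st('brass',.0483)"
```

```text
t 6.3 p [ 0.6374 -0.0974  0.0487] F [-2.36  0.26  2.61] open 0.0004 units [-0.0004  0.0002  0.0009] z [ 1.e-04  0.e+00 -1.e+00]
t 6.35 p [ 0.6374 -0.0975  0.0487] F [-1.27  0.75  2.38] open 0.0005 units [-0.0005  0.0001  0.0009] z [ 1.e-04  0.e+00 -1.e+00]
```

View pics/w3.png

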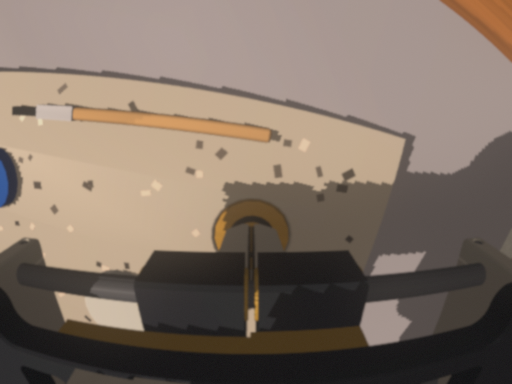

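The wrist view shows the tips on brass at (251,235), which is almost level with the stone and about 0.4 mm high. One more small step.

>>> {"name": "jog_arm", "arguments": {"series": [{"jaw":1,"translation":[0,0,0.0008],"delta_rot":[0,0,0]},{"jaw":1,"translation":[0,0,0.0008],"delta_rot":[0,0,0]},{"jaw":1,"translation":[0,0,0.0008],"delta_rot":[0,0,0]}]}}

```text
t: 6.72
eef_pos: [0.6374, -0.0975, 0.0482]
tool_rot: [[0.924, 0.383, 0.0], [0.383, -0.924, 0.0], [0.0, -0.0, -1.0]]
wrist_force: [-1.2, 0.5, 2.2]
opening: 0.0005
gripper_force: 1.3
```

>>> {"name": "jog_arm", "arguments": {"series": [{"jaw":1,"translation":[0,0,-0.02],"delta_rot":[0,0,0]},{"jaw":1,"translation":[0,0,-0.05],"delta_rot":[0,0,0]},{"jaw":1,"translation":[-0.1,-0.02,-0.05],"delta_rot":[0,0,0]},{"jaw":1,"translation":[-0.2,-0.04,-0.05],"delta_rot":[0,0,0]},{"jaw":1,"translation":[-0.235,-0.048,-0.05],"delta_rot":[0,0,0]},{"jaw":1,"translation":[-0.235,-0.048,-0.05],"delta_rot":[0,0,0]},{"jaw":1,"translation":[-0.235,-0.048,-0.05],"delta_rot":[0,0,0]}]}}

```text
t: 7.6
eef_pos: [0.5205, -0.1203, 0.074]
tool_rot: [[0.924, 0.383, 0.001], [0.383, -0.924, -0.0], [0.001, 0.001, -1.0]]
wrist_force: [0.5, -0.5, 0.4]
opening: 0.0006
gripper_force: 0.0
```

```bash
python3 -c "
from h import *
st('black',.0483)"
```

```text
t 7.6 p [ 0.5205 -0.1203  0.074 ] F [ 0.48 -0.45  0.4 ] open 0.0006 units [-0.0014 -0.0004  0.0515] z [ 1.2e-03 -3.0e-04 -1.0e+00]
```

>>> {"name": "jog_arm", "arguments": {"series": [{"jaw":1,"translation":[0,0,0.015],"delta_rot":[0,0,0]},{"jaw":1,"translation":[0,0,0.022],"delta_rot":[0,0,0]},{"jaw":1,"translation":[0,0,0.026],"delta_rot":[0,0,0]},{"jaw":1,"translation":[0,0,0.03],"delta_rot":[0,0,0]},{"jaw":1,"translation":[0,0,0.034],"delta_rot":[0,0,0]},{"jaw":1,"translation":[0,0,0.038],"delta_rot":[0,0,0]},{"jaw":1,"translation":[0,0,0.042],"delta_rot":[0,0,0]},{"jaw":1,"translation":[0,0,0.046],"delta_rot":[0,0,0]},{"jaw":1,"translation":[0,0,0.046],"delta_rot":[0,0,0]},{"jaw":1,"translation":[0,0,0.046],"delta_rot":[0,0,0]}]}}

```text
t: 8.85
eef_pos: [0.5195, -0.1202, 0.0501]
tool_rot: [[0.924, 0.383, -0.0], [0.383, -0.924, 0.0], [-0.0, -0.0, -1.0]]
wrist_force: [-0.2, 0.2, -0.4]
opening: 0.0006
gripper_force: 0.0
```

>>> {"name": "jog_arm", "arguments": {"series": [{"jaw":1,"translation":[0,0,0.001],"delta_rot":[0,0,0]},{"jaw":1,"translation":[0,0,0.002],"delta_rot":[0,0,0]},{"jaw":1,"translation":[0,0,0.002],"delta_rot":[0,0,0]},{"jaw":1,"translation":[0,0,0.002],"delta_rot":[0,0,0]}]}}

```text
t: 9.35
eef_pos: [0.5196, -0.1203, 0.0493]
tool_rot: [[0.924, 0.383, 0.0], [0.383, -0.924, -0.0], [0.0, 0.0, -1.0]]
wrist_force: [-1.4, 0.5, 2.6]
opening: 0.0008
gripper_force: 1.4
```

>>> {"name": "jog_arm", "arguments": {"series": [{"jaw":1,"translation":[0,0,0.001],"delta_rot":[0,0,0]},{"jaw":1,"translation":[0,0,0.0018],"delta_rot":[0,0,0]},{"jaw":1,"translation":[0,0,0.0018],"delta_rot":[0,0,0]},{"jaw":1,"translation":[0,0,0.0018],"delta_rot":[0,0,0]}]}}

```text
t: 9.85
eef_pos: [0.5196, -0.1203, 0.0483]
tool_rot: [[0.924, 0.383, -0.0], [0.383, -0.924, 0.0], [-0.0, -0.0, -1.0]]
wrist_force: [-1.3, 0.4, 2.5]
opening: 0.0004
gripper_force: 0.9
```

>>> {"name": "jog_arm", "arguments": {"series": [{"jaw":1,"translation":[0,0,-0.04],"delta_rot":[0,0,0]},{"jaw":1,"translation":[0,0,-0.13],"delta_rot":[0,0,0]},{"jaw":1,"translation":[0.02,-0.1,-0.13],"delta_rot":[0,0,0]},{"jaw":1,"translation":[0.04,-0.2,-0.13],"delta_rot":[0,0,0]},{"jaw":1,"translation":[0.06,-0.3,-0.13],"delta_rot":[0,0,0]},{"jaw":1,"translation":[0.081,-0.39,-0.13],"delta_rot":[0,0,0]},{"jaw":1,"translation":[0.081,-0.39,-0.13],"delta_rot":[0,0,0]},{"jaw":1,"translation":[0.081,-0.39,-0.05],"delta_rot":[0,0,0]},{"jaw":1,"translation":[0.081,-0.39,-0.05],"delta_rot":[0,0,0]},{"jaw":1,"translation":[0.081,-0.39,-0.05],"delta_rot":[0,0,0]}]}}

```text
t: 11.1
eef_pos: [0.483, 0.0749, 0.0749]
tool_rot: [[0.924, 0.382, 0.001], [0.382, -0.924, 0.0], [0.001, 0.0, -1.0]]
wrist_force: [-0.1, 0.3, 0.4]
opening: 0.0003
gripper_force: 0.0
```

Run:
```python
from h import *
st('red',.0483);p,d=capture("side");cv2.imwrite("pics/s4.png",cv2.resize(p[130:270,180:350],None,fx=4,fy=4)[:,:,::-1])
```

```text
t 11.1 p [0.483  0.0749 0.0749] F [-0.06  0.31  0.42] open 0.0003 units [-0.0009 -0.001   0.0532] z [ 1.e-03  1.e-04 -1.e+00]
```

View pics/s4.png

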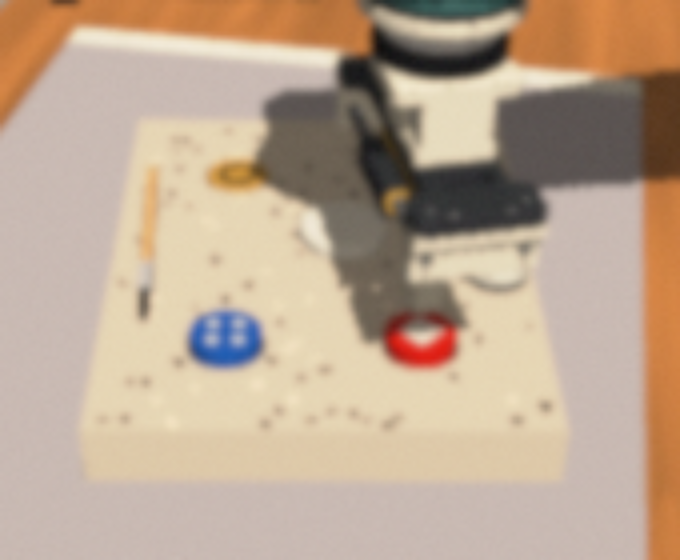

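Brass now looks flush at (236,175), the tips are above red at (422,335), and the tin sits at (497,280) behind the gripper with its rim clear. Pressing red next.

>>> {"name": "jog_arm", "arguments": {"series": [{"jaw":1,"translation":[0,0,0.015],"delta_rot":[0,0,0]},{"jaw":1,"translation":[0,0,0.022],"delta_rot":[0,0,0]},{"jaw":1,"translation":[0,0,0.026],"delta_rot":[0,0,0]},{"jaw":1,"translation":[0,0,0.03],"delta_rot":[0,0,0]},{"jaw":1,"translation":[0,0,0.034],"delta_rot":[0,0,0]},{"jaw":1,"translation":[0,0,0.038],"delta_rot":[0,0,0]},{"jaw":1,"translation":[0,0,0.042],"delta_rot":[0,0,0]},{"jaw":1,"translation":[0,0,0.046],"delta_rot":[0,0,0]},{"jaw":1,"translation":[0,0,0.046],"delta_rot":[0,0,0]},{"jaw":1,"translation":[0,0,0.046],"delta_rot":[0,0,0]}]}}

```text
t: 12.4
eef_pos: [0.4823, 0.0754, 0.0502]
tool_rot: [[0.924, 0.383, -0.0], [0.383, -0.924, -0.0], [-0.0, -0.0, -1.0]]
wrist_force: [0.6, -0.6, 0.1]
opening: 0.0005
gripper_force: 0.0
```

>>> {"name": "jog_arm", "arguments": {"series": [{"jaw":1,"translation":[0,0,0.001],"delta_rot":[0,0,0]},{"jaw":1,"translation":[0,0,0.002],"delta_rot":[0,0,0]},{"jaw":1,"translation":[0,0,0.002],"delta_rot":[0,0,0]},{"jaw":1,"translation":[0,0,0.002],"delta_rot":[0,0,0]}]}}

```text
t: 12.9
eef_pos: [0.4824, 0.0754, 0.0494]
tool_rot: [[0.924, 0.383, 0.0], [0.383, -0.924, -0.0], [0.0, 0.0, -1.0]]
wrist_force: [-1.3, 0.3, 2.7]
opening: 0.0006
gripper_force: 1.4
```

>>> {"name": "jog_arm", "arguments": {"series": [{"jaw":1,"translation":[0,0,0.001],"delta_rot":[0,0,0]},{"jaw":1,"translation":[0,0,0.002],"delta_rot":[0,0,0]},{"jaw":1,"translation":[0,0,0.002],"delta_rot":[0,0,0]},{"jaw":1,"translation":[0,0,0.002],"delta_rot":[0,0,0]}]}}

```text
t: 13.4
eef_pos: [0.4824, 0.0754, 0.0483]
tool_rot: [[0.924, 0.383, -0.0], [0.383, -0.924, -0.0], [-0.0, -0.0, -1.0]]
wrist_force: [-0.4, -0.6, 1.6]
opening: 0.0007
gripper_force: 0.8
```

>>> {"name": "jog_arm", "arguments": {"series": [{"jaw":1,"translation":[0,0,-0.03],"delta_rot":[0,0,0]},{"jaw":1,"translation":[0,0,-0.13],"delta_rot":[0,0,0]},{"jaw":1,"translation":[0,0,-0.25],"delta_rot":[0,0,0]},{"jaw":1,"translation":[0,-0.1,-0.35],"delta_rot":[0,0,0]},{"jaw":1,"translation":[0,-0.2,-0.35],"delta_rot":[0,0,0]},{"jaw":1,"translation":[0,-0.3,-0.35],"delta_rot":[0,0,0]},{"jaw":1,"translation":[0,-0.4,-0.35],"delta_rot":[0,0,0]},{"jaw":1,"translation":[0,-0.4,-0.35],"delta_rot":[0,0,0]},{"jaw":1,"translation":[0,-0.4,-0.35],"delta_rot":[0,0,0]}]}}

```text
t: 14.52
eef_pos: [0.4059, 0.2599, 0.2239]
tool_rot: [[0.924, 0.383, 0.0], [0.383, -0.924, -0.0], [0.0, 0.0, -1.0]]
wrist_force: [-0.4, -0.2, 0.4]
opening: 0.0007
gripper_force: 0.0
```

Run:
```python
from h import *
p,_=capture("side");t,_=capture("top")
cv2.imwrite("pics/s5.png",np.hstack([cv2.resize(p[140:250,190:330],(400,314)),cv2.resize(t[120:270,165:345],(377,314))])[:,:,::-1])
Ds=np.median([capture("top")[1] for _ in range(8)],axis=0);m=camera_model("top")
v,u=np.mgrid[:384,:512];X=np.stack([(u-m["cx"])/m["fx"]*Ds,(v-m["cy"])/m["fy"]*Ds,Ds],-1)-m["t"]
Z=(X@m["R"])[...,2]
for k,(a,b) in dict(brass=(286,163),black=(296,208),red=(220,225),blue=(211,180)).items():
    r=np.hypot(u-a,v-b);print(k,round(float(np.mean(Z[r<6])-np.median(Z[(r>12)&(r<16)])),5))
```

```text
brass 0.00018
black 0.00021
red 0.0002
blue 0.00924
```

View pics/s5.png

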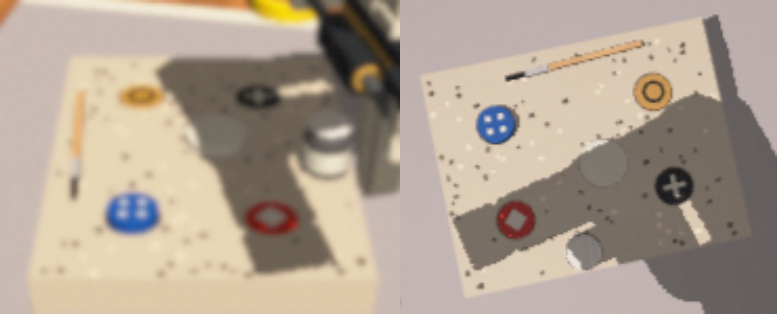

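The pictures show brass (top-view half, 653,92), black (674,187) and red (516,220) flush, within about 0.2 mm by depth. Blue (496,124) still stands 9 mm proud, nothing else has moved, and the arm is clear.

```bash
python3 -c "
from bench import *
print(finish_job())"
```

```text
the job is handed in; nothing more can be done
None
```

I pressed the brass, black and red medallions down in that order, each to within about 0.2 mm of flush. Blue still stands about 9 mm proud, the other items show no movement in the final pictures, and the job is handed in with the arm clear.

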